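# Point out the gilt rosette and its storage pot for the treatment record

### The arm

A 6-joint arm with a two-finger parallel gripper is mounted at the origin on the work surface. World frame = base frame: x ahead of the robot, y to its left, z up, the work surface at z = 0. Lengths are in m, angles in rad, forces in N, time in s.
With the tool pointing down it reaches from about 0.4 to 0.825 m from the base axis. Payload 7 kg.
Tool frame: the origin (TCP) lies midway between the tips of the shut fingers; the grasp point (between the pads) lies 19 mm behind it (grasp_offset is the distance from the TCP to the grasp point, in m); z points along the fingers, y is the line along which they close (so a half turn about z gives the same grasp; the last joint's range is limited). The gripper opens to 88 mm and grips with 3 to 60 N. Pads are 19 mm wide; open, the fingers measure 130 mm over their backs; the gripper's body (78 mm by 193 mm) begins 47 mm behind the grasp point.
Start: joints at [1.404, 0.359, 0.012, 0, -1.224, -0.288], TCP at [0.297, 0.606, 0.227] pointing down, gripper open.
Joint ranges: [-3.07, 3.07], [-1.43, 2.12], [-1.02, 1.25], [-3.03, 1.67], [-3.05, -0], [-3.03, 3.03]. Speed limits (rad/s): [2.39, 2.39, 3.01, 3.14, 3.14, 3.14].

### API

Orientations are given as [roll, pitch, yaw] about the fixed x, y, z axes, in that order (R = Rz(yaw) Ry(pitch) Rx(roll)).
In Python, from plant import * gives the robot as it stands. The module is installed in compiled form; this text tells all that it offers.
- The arm moves only by the tool step_arm, never from a script. Its argument "motion" is a list of rows, each a list of 4 numbers: the shift along the tool's x, y, z in m, then the turn about the tool's z in degrees. In form: [[tx, ty, tz, turn], ...]. A call has exactly 8 rows; each row is the pose to reach, as a shift and turn from the pose commanded when the call began, along the tool's axes at that moment; what a row does not reach only later rows make up. A row lasts 1/12 s, in which the tool goes at most 41.7 mm and 7.16 degrees, less where a joint would pass 70% of its speed; a pose out of reach is approached as far as the arm can. A call with a gripper value outside its range is refused whole. "gripper" is the gripper command: -1 is fully open, 1 is shut, values between are in proportion, set as the call begins (left out, the last holds). The fingers move at their own pace and stop on an object; "force" is the grip in N (left out, the last holds). Time passes only in rows, so rows that repeat a pose let the fingers close, or fill a call up. It gives the time, the measured TCP pose, the force, the opening and the grip force at its end, in the units of the state.
- state(): the state, without advancing time (a new reading comes with each control period).
- grab_frame(name): name is "scene" or "side" or "wrist"; returns the picture (480x640x3 uint8, red, green, blue); there is no depth.
- camera_info(name): a dict with "intrinsics" (3x3 intrinsics, pixels), "dist" ([k1, k2, p1, p2, k3] as OpenCV has them; the pictures are not rectified), "T" (4x4, takes a point from camera to world coordinates). Camera axes: x right, y down, z forward; pixel columns grow to the right and rows downward; lengths in m; the calibration is good to about 2 mm. A picture is of the moment at which its call begins: read the wrist's pose just before it. camera_info takes no time and is no camera call; for the wrist camera it gives the pose at the moment of the call.
- close_job(): hands the job in; it is judged then, once.
The state is a dict: "time": time; "q": joint angles; "joint_vel": joint speeds; "effort": joint torques, N m; "eef_pos": TCP position; "tool_rot": TCP orientation; "contact_force": force on the tool from outside, world axes, zero at the start; "torque": the same for the moment, N m; "width": finger opening in m; "finger_force": force on a finger pad.
Only numpy, scipy, OpenCV 4.12 (cv2) and the standard library are available. Lean on these libraries where they do the work, as an engineer would, in place of code of your own. Each camera call takes 0.05 s, during which the arm holds its last target. There are 200 camera calls.

### The job

For the treatment record, point out where the loose gilt rosette belongs: bring the fingertips to a couple of centimetres above the rosette and stay there for two seconds, then do the same above the lid of the blue-lidded pot, then press the green half of the rocker switch fully down to log it and move clear. Never touch, shift or lift any fragment, pot or the bottle, and come down over nothing but the rosette, the blue-lidded pot and the switch: pass at least a hand's breadth above the other fragments and pots so that the record is not misled.

Things in the scene. Friction and masses are not known exactly. Their poses are not given: they have to be found in the camera images.
- rosette: The gilt rosette: a brass-coloured flower-shaped disc with eight round petals and a raised centre, 48 mm across and 12 mm high, lying loose face up in the tray. Origin: centre of its underside; z up.
- leaf: Loose flat green painted leaf, about 64 x 24 x 5 mm (8 mm at the rib), in the tray. Origin: centre of its underside; x along the leaf. Not to be touched or pointed at.
- shard: Loose terracotta shard, about 50 x 32 x 9 mm, in the tray. Origin: near the centre of its underside. Not to be touched or pointed at.
- hoop: Loose steel ring, 40 mm outside, 28 mm inside, 8 mm high, in the tray. Origin: centre of its underside. Not to be touched or pointed at.
- tray: Fixed white square tray, 200 x 200 mm, rim 14 mm high, walls and floor 5 mm thick, which holds the four fragments in a two-by-two layout about 94 mm apart, in any order. Origin: centre of its underside, on the table.
- pot_blue: The storage pot with the blue lid: loose clear plastic jar, 48 mm across, 55 mm high in all. Origin: centre of its underside; z up. The top of the lid is 55 mm above it.
- pot_white: Same pot with a white lid. Not to be touched or pointed at.
- pot_red: Same pot with a red lid. Not to be touched or pointed at.
- pot_mat: Fixed grey mat, 180 x 180 x 4 mm, on which the three pots stand about 100 mm apart, in any order. Origin: centre of its underside, on the table.
- switch_box: Fixed grey box of the record switch, 90 mm (x) by 120 mm (y), 32 mm high, with a large rocker on top. Origin: centre of its underside, on the table; z up. The rocker's pivot lies 46 mm above the origin, along the box's x axis.
- rocker (a joint): Angle of the rocker, a plate 44 mm (box x) by 86 mm (box y) and 12 mm thick, its half to the box's -y green, the other half black. -0.2: black half fully down (off); 0: level; +0.2: green half fully down (logged). It starts between -0.2 and -0.12 with the green half raised, and stays where it is left. Moving it takes about 3 N at the point rocker_green; at +0.2 it meets a hard stop.
- rocker_green (a point): The place to press: on the top face of the rocker's green half, 30 mm from the pivot and 13 mm from the green end; it moves with the rocker, about 12 mm downward over the whole swing.
- bottle: Loose amber bottle with a black cap, 56 mm across, 120 mm high, standing to the left of the tray. Origin: centre of its underside. Leave alone.
Not all that is in view belongs to the job. There is more than one size of the switch_box; the one meant has the size given above. What is shaped like the pot_blue but brown is not meant.

How it is judged:
On the way, in this order (a step that is already met when the one before it is completed fails the run):
1. the fingertips dwell just above the gilt rosette (grasp point within 25 mm of its centre sideways and 17 to 80 mm above its top), the switch still off (horizontal distance between the grasp point and rosette below 0.025 m and z of the grasp point in the frame of rosette between 0.029 and 0.092 m and value of joint rocker below 0 rad), for 1.5 s.
2. the fingertips dwell just above the blue-lidded pot (same tolerances), the switch still off (horizontal distance between the grasp point and pot_blue below 0.025 m and z of the grasp point in the frame of pot_blue between 0.072 and 0.135 m and value of joint rocker below 0 rad), for 1.5 s.
3. the fingertips press the green half of the rocker down (value of joint rocker above 0.13 rad and contact force between rocker and the fingers above 0.3 N).
At the end, for the whole second after the job is handed in: The rocker's green half is down (joint above 0.13), the fingertips are lifted clear of the switch (grasp point over 70 mm above the table), all fragments and pots are within 8 mm and the bottle within 15 mm of where they started (value of joint rocker above 0.13 rad and height (world z) of the grasp point above 0.07 m and linear speed of each of rosette, pot_blue below 0.02 m/s and distance of each of rosette, leaf, shard, hoop, pot_blue, pot_white, pot_red from where it was at the start of the episode below 0.008 m and distance of bottle from where it was at the start of the episode below 0.015 m); the robot touches nothing.
It fails at once if a fragment or pot is touched by the robot ((contact force between rosette and the arm above 0.2 N or contact force between rosette and the fingers above 0.2 N) or (contact force between leaf and the arm above 0.2 N or contact force between leaf and the fingers above 0.2 N) or (contact force between shard and the arm above 0.2 N or contact force between shard and the fingers above 0.2 N) or (contact force between hoop and the arm above 0.2 N or contact force between hoop and the fingers above 0.2 N) or (contact force between pot_blue and the arm above 0.2 N or contact force between pot_blue and the fingers above 0.2 N) or (contact force between pot_white and the arm above 0.2 N or contact force between pot_white and the fingers above 0.2 N) or (contact force between pot_red and the arm above 0.2 N or contact force between pot_red and the fingers above 0.2 N)).
It fails at once if the bottle is touched by the robot ((contact force between bottle and the arm above 0.2 N or contact force between bottle and the fingers above 0.2 N)).
It fails at once if a fragment or pot is shifted or lifted by more than 8 mm (distance of any of rosette, leaf, shard, hoop, pot_blue, pot_white, pot_red from where it was at the start of the episode above 0.008 m).
It fails at once if the bottle is shifted or lifted by more than 15 mm (distance of bottle from where it was at the start of the episode above 0.015 m).
It fails at once if the fingertips come down over a wrong fragment or pot (grasp point within 25 mm sideways of its centre and less than 75 mm above its top) ((horizontal distance between the grasp point and leaf below 0.025 m and z of the grasp point in the frame of leaf below 0.08 m) or (horizontal distance between the grasp point and shard below 0.025 m and z of the grasp point in the frame of shard below 0.084 m) or (horizontal distance between the grasp point and hoop below 0.025 m and z of the grasp point in the frame of hoop below 0.083 m) or (horizontal distance between the grasp point and pot_white below 0.025 m and z of the grasp point in the frame of pot_white below 0.13 m) or (horizontal distance between the grasp point and pot_red below 0.025 m and z of the grasp point in the frame of pot_red below 0.13 m)).
It also fails if it takes over 51 s, if anything falls off the work surface, if the arm or the gripper's body presses on something with over 40 N, if the wrist force passes 120 N, or if a joint passes its speed limit or range.

## Working session

There is one attempt and no reset: what is moved stays moved. The work goes in short steps, Python scripts to look and compute and a tool call to move; the robot and the scene stay as the last step left them, time stands still between calls to the robot, and variables do not carry over. Pictures are saved under pics/ and viewed, at most 10 in all, crops included, and the job is handed in when it is done.

Besides the shell and the picture viewer there is one more tool, called after "Request:" as name(argument=value, ...) on one line, values as JSON. step_arm: Moves the arm, as the interface text tells. Its arguments: {"type":"object","properties":{"motion":{"type":"array"},"gripper":{"type":"number"},"force":{"type":"number"}},"required":["motion"]}

```bash
mkdir -p pics; python3 - <<'E'
from plant import *
import cv2,numpy as np
for n in ("scene","side"):
    im=grab_frame(n); cv2.imwrite(f"pics/{n}0.png",im[:,:,::-1])
    c=camera_info(n); print(n,c["T"].round(3).tolist(),c["intrinsics"],c["dist"])
s=state();print(s)
E
```

```text
scene [[-0.469, 0.75, -0.467, 0.885], [0.883, 0.392, -0.257, 0.164], [-0.01, -0.533, -0.846, 0.736], [0.0, 0.0, 0.0, 1.0]] [[440.91380054   0.         324.98639643]
 [  0.         440.91380054 239.07259877]
 [  0.           0.           1.        ]] [-0.05924403  0.          0.          0.          0.        ]
side [[-0.948, -0.203, 0.245, 0.209], [-0.317, 0.563, -0.763, 0.87], [0.017, -0.801, -0.598, 0.775], [0.0, 0.0, 0.0, 1.0]] [[584.13303826   0.         314.82949129]
 [  0.         584.13303826 236.32182118]
 [  0.           0.           1.        ]] [-0.12858053  0.          0.          0.          0.        ]
{'time': 0.1, 'q': array([ 1.40411157e+00,  3.59316341e-01,  1.11899215e-02, -3.08633877e-04,
       -1.22407012e+00, -2.88088167e-01]), 'joint_vel': array([-0.00130239, -0.00233881,  0.00294594,  0.0018079 ,  0.00066656,
       -0.00092232]), 'effort': array([-1.72953271e-03, -5.84160519e+01,  2.93749934e+01,  7.01548263e+00,
        1.00903594e-02, -5.86464807e-05]), 'eef_pos': array([0.29634397, 0.60601558, 0.22573281]), 'tool_rot': array([ 3.14016770e+00, -1.19667539e-04, -4.54877918e-01]), 'contact_force': array([ 0.68591271, -0.53113506,  0.28278273]), 'torque': array([0.03560558, 0.01772962, 0.00776535]), 'finger_force': 0.0, 'width': 0.08782439230247013}
```

View pics/scene0.png

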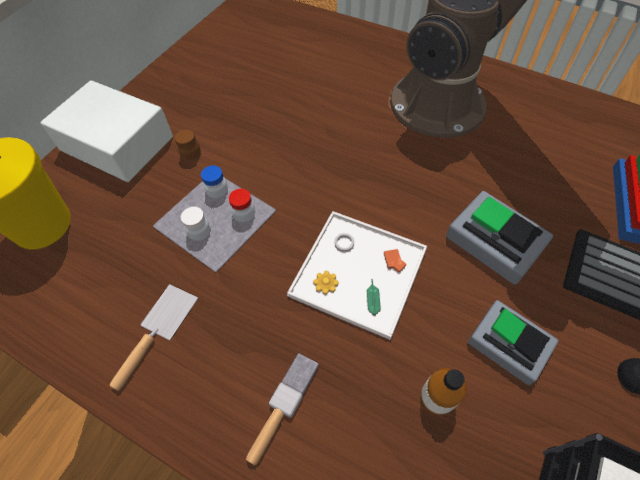

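View pics/side0.png

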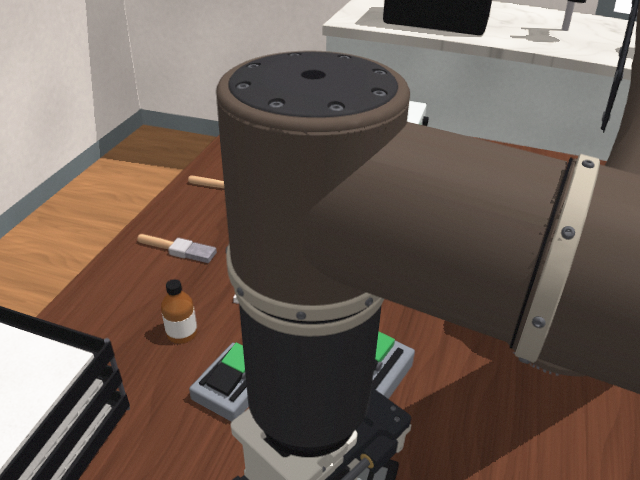

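The scene view shows:
- **Tray:** rosette (326,283), hoop (345,242), shard (395,260), leaf (374,297).
- **Pots:** blue lid (212,175), white (193,217), red (240,200), and a brown decoy (187,142).
- **Switch boxes:** a larger one at (500,235) and a smaller one at (513,342). I'll measure both.
- **Bottle:** (443,390).

The side view is mostly blocked by the arm.

```bash
cat > h.py <<'E'
from plant import *
import cv2,numpy as np
def ray(px,z,c):
    K,d,T=np.array(c["intrinsics"]),np.array(c["dist"]),np.array(c["T"])
    u=cv2.undistortPoints(np.array(px,float).reshape(-1,1,2),K,d).reshape(-1,2)
    v=np.c_[u,np.ones(len(u))]@T[:3,:3].T
    return T[:3,3]+v*((z-T[2,3])/v[:,2])[:,None]
def blobs(im,lo,hi,mn=60):
    m=cv2.inRange(cv2.cvtColor(im,cv2.COLOR_RGB2HSV),lo,hi)
    n,l,s,c=cv2.connectedComponentsWithStats(m)
    return [(c[i],s[i],l==i) for i in range(1,n) if s[i][4]>=mn]
E
python3 - <<'E'
from h import *
c=camera_info("scene"); im=cv2.imread("pics/scene0.png")[:,:,::-1].copy()
for name,lo,hi,z,roi in [("rosette",(18,120,80),(30,255,255),.013,(300,260,355,305)),
 ("blue",(105,120,60),(125,255,255),.057,(190,155,235,200)),
 ("red",(0,170,80),(6,255,255),.057,(220,180,260,225)),
 ("white",(0,0,170),(179,60,255),.057,(175,200,210,230)),
 ("leaf",(60,80,40),(90,255,255),.01,(360,275,390,320)),("shard",(4,120,80),(15,255,255),.01,(375,240,415,275)),
 ("green",(50,120,80),(75,255,255),.05,(440,180,560,380)),
 ("box",(90,15,60),(125,110,255),.032,(430,180,570,390))]:
    for p,s,m in blobs(im,lo,hi,60):
        if roi[0]<p[0]<roi[2] and roi[1]<p[1]<roi[3]:
            pts=np.argwhere(m)[:,::-1]
            w=ray(pts,z,c)[:,:2]
            r=cv2.minAreaRect((w*1000).astype(np.float32))
            print(name,p.round(),s[4],"mean",w.mean(0).round(3),"rect",np.round(r[0]),np.round(r[1]),round(r[2]))
print("hoop",ray([(345,242)],.009,c).round(3)); print("brown",ray([(186,135)],.055,c).round(3))
print("bottle cap",ray([(454,379)],.12,c).round(3))
# box top corners by hand
print("big",ray([(482,193),(551,236),(516,270),(447,231)],.032,c).round(3).tolist())
print("small",ray([(500,303),(557,343),(530,371),(470,334)],.032,c).round(3).tolist())
cv2.imwrite("pics/crop.png",cv2.resize(im[100:400,150:580],None,fx=1.86,fy=1.86,interpolation=cv2.INTER_CUBIC)[:,:,::-1])
E
```

```text
rosette [325. 282.] 373 mean [ 0.567 -0.012] rect [567. -12.] [43. 42.] 3
blue [212. 175.] 346 mean [ 0.481 -0.317] rect [ 481. -317.] [53. 41.] 56
red [240. 198.] 357 mean [ 0.504 -0.233] rect [ 505. -234.] [51. 40.] 39
white [191. 215.] 342 mean [ 0.58  -0.293] rect [ 580. -294.] [42. 43.] 27
leaf [373. 299.] 307 mean [0.557 0.079] rect [553.  77.] [65. 21.] 29
shard [394. 260.] 295 mean [0.465 0.08 ] rect [465.  82.] [47. 33.] 38
green [492. 215.] 877 mean [0.31  0.213] rect [309. 213.] [59. 69.] 75
green [508. 326.] 711 mean [0.516 0.303] rect [516. 302.] [44. 50.] 78
box [496. 244.] 2728 mean [0.355 0.239] rect [333. 238.] [160. 144.] 75
box [510. 346.] 2056 mean [0.539 0.318] rect [528. 320.] [119.  99.] 78
hoop [[ 0.471 -0.02   0.009]]
brown [[ 0.413 -0.437  0.055]]
bottle cap [[0.664 0.242 0.12 ]]
big [[0.251, 0.18, 0.032], [0.289, 0.33, 0.032], [0.394, 0.289, 0.032], [0.372, 0.148, 0.032]]
small [[0.471, 0.281, 0.032], [0.498, 0.388, 0.032], [0.565, 0.359, 0.032], [0.549, 0.252, 0.032]]
```

View pics/crop.png

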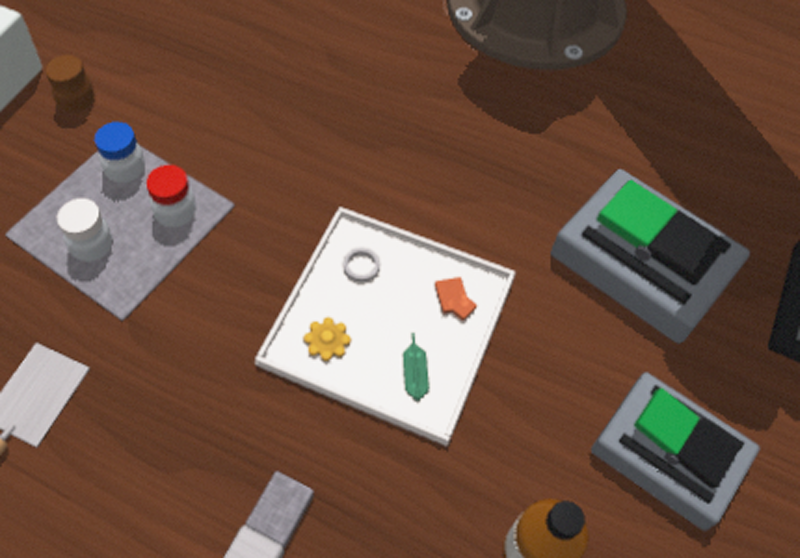

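Both boxes carry a green and black rocker:
- **Upper box (500,235):** its top measures about 120 x 155 mm.
- **Lower box (513,342):** its top measures about 84 x 110 mm between the rounded corners, so it is the 90 x 120 one that is meant.

The rosette is the yellow flower (326,283). The blue-lidded pot is at (212,175), and the brown pot (187,142) is the decoy. The crop confirms all of this, and the spacings agree (fragments 91–96 mm apart, pots 87–102 mm).

I'll move high towards the rosette with the gripper shut, turning the fingers to line up with the rocker.

Request:
step_arm(motion=[[0.03,0.026,0,7],[0.06,0.052,0,14],[0.09,0.078,0,21],[0.12,0.104,0,28],[0.15,0.13,0,35],[0.18,0.156,0,42],[0.21,0.182,0,49],[0.24,0.208,0,56]], gripper=1, force=20)

```text
time: 0.77
eef_pos: [0.4209, 0.3121, 0.2264]
tool_rot: [3.141, -0.0, -1.438]
contact_force: [1.3, 1.2, 0.2]
width: 0.0401
finger_force: 0.0
```

```bash
python3 - <<'E'
from h import *
c=camera_info("wrist"); im=grab_frame("wrist"); cv2.imwrite("pics/w1.png",im[:,:,::-1])
print(c["T"].round(3).tolist())
for p,s,m in blobs(im,(50,120,60),(75,255,255),200):
    w=ray(np.argwhere(m)[:,::-1],.055,c)[:,:2]; r=cv2.minAreaRect((w*1000).astype(np.float32))
    print(p,s,w.mean(0).round(3),r)
E
```

```text
[[-0.991, -0.126, -0.04, 0.432], [-0.133, 0.946, 0.294, 0.232], [0.001, 0.297, -0.955, 0.384], [0.0, 0.0, 0.0, 1.0]]
[448.36689175 127.49560057] [ 405   83   90   90 4887] [0.317 0.21 ] ((317.1309509277344, 210.8035125732422), (59.80204772949219, 63.486717224121094), 74.20307159423828)
[218.77534884 197.42883721] [ 193  169   54   58 2150] [0.516 0.3  ] ((516.5228881835938, 300.4451904296875), (43.24568176269531, 45.8212776184082), 78.79832458496094)
[557.48484848 396.33884298] [544 387  25  25 363] [0.119 0.479] ((122.05752563476562, 483.5502014160156), (28.98130989074707, 34.48324203491211), 8.929503440856934)
```

View pics/w1.png

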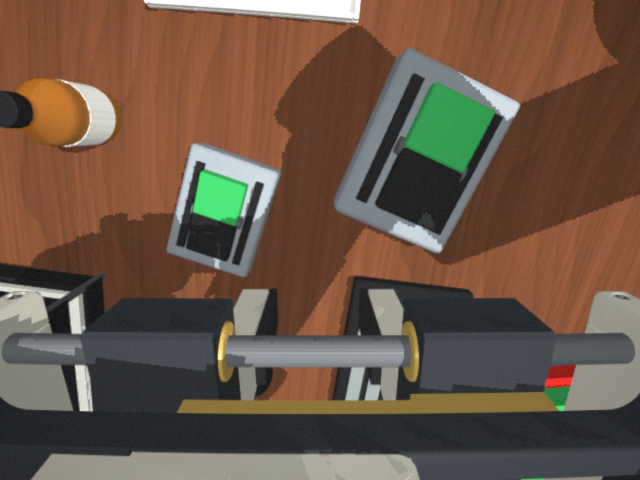

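This wrist view shows the smaller switch with its green half at (219,197), measuring 43 x 46 mm, which fits the 44 x 43 mm given. The other one's green half, at (448,127), is 60 mm wide. The press point comes out at about (0.514, 0.291). I'll carry on to the rosette.

Request:
step_arm(motion=[[0.038,-0.011,0,3],[0.076,-0.022,0,6],[0.114,-0.033,0,9],[0.152,-0.044,0,12],[0.19,-0.055,0,15],[0.228,-0.066,0,18],[0.266,-0.077,0,19],[0.304,-0.088,0,19]])

```text
time: 1.48
eef_pos: [0.5502, 0.0233, 0.2265]
tool_rot: [3.141, 0.0, -1.765]
contact_force: [1.1, 1.0, -0.3]
width: 0.0004
finger_force: 0.0
```

```bash
python3 - <<'E'
from h import *
c=camera_info("wrist"); im=grab_frame("wrist"); cv2.imwrite("pics/w2.png",im[:,:,::-1])
for n,lo,hi,z in (("ros",(18,120,80),(30,255,255),.013),("blue",(105,120,60),(125,255,255),.057),("leaf",(60,80,40),(90,255,255),.01)):
  for p,s,m in blobs(im,lo,hi,300):
    w=ray(np.argwhere(m)[:,::-1],z,c)[:,:2]; r=cv2.minAreaRect((w*1000).astype(np.float32))
    print(n,p.round(),s[4],np.round(r[0]),np.round(r[1]))
s=state();print(s["eef_pos"],s["tool_rot"],s["q"],s["width"])
E
```

```text
ros [297. 181.] 1240 [564. -14.] [43. 43.]
ros [301. 405.] 5384 [647. 258.] [ 30. 498.]
leaf [323. 260.] 812 [551.  74.] [67. 22.]
leaf [560. 329.] 446 [286. 221.] [14. 62.]
leaf [552. 371.] 578 [298. 281.] [21. 63.]
[0.55198427 0.01834022 0.22615264] [ 3.14134490e+00 -1.98727407e-03 -1.76623423e+00] [ 0.38899469  0.15813149 -0.26176189  0.00166445 -1.15220653 -0.58511039] 0.0004168721931574879
```

View pics/w2.png

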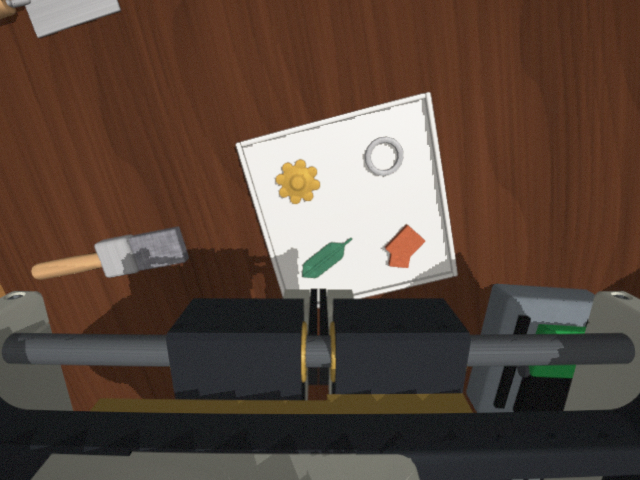

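The wrist view shows the tray with the rosette (297,181), hoop (383,156), shard (405,247) and leaf (326,258). The rosette is at (0.565, -0.013), in agreement with the first estimate. I'll go over it and down.

Request:
step_arm(motion=[[0.016,-0.011,0,0],[0.031,-0.021,0,0],[0.031,-0.021,0.03,0],[0.031,-0.021,0.06,0],[0.031,-0.021,0.09,0],[0.031,-0.021,0.12,0],[0.031,-0.021,0.15,0],[0.031,-0.021,0.18,0]])

```text
time: 2.2
eef_pos: [0.5643, -0.0094, 0.0451]
tool_rot: [3.141, -0.0, -1.764]
contact_force: [0.4, 0.7, -0.0]
width: 0.0001
finger_force: 0.0
```

Request:
step_arm(motion=[[0,0,0,0],[0,0,0,0],[0,0,0,0],[0,0,0,0],[0,0,0,0],[0,0,0,0],[0,0,0,0],[0,0,0,0]])

```text
time: 2.87
eef_pos: [0.5649, -0.0092, 0.0473]
tool_rot: [-3.141, 0.001, -1.764]
contact_force: [0.2, 0.1, -0.1]
width: 0.0011
finger_force: 0.0
```

Request:
step_arm(motion=[[0,0,0,0],[0,0,0,0],[0,0,0,0],[0,0,0,0],[0,0,0,0],[0,0,0,0],[0,0,0,0],[0,0,0,0]])

```text
time: 3.53
eef_pos: [0.5646, -0.0093, 0.0465]
tool_rot: [3.142, -0.0, -1.764]
contact_force: [0.2, -0.1, 0.2]
width: 0.0007
finger_force: 0.0
```

Request:
step_arm(motion=[[0,0,0,0],[0,0,0,0],[0,0,0,0],[0,0,0,0],[0,0,0,0],[0,0,0,0],[0,0,0,0],[0,0,0,0]])

```text
time: 4.2
eef_pos: [0.5646, -0.0093, 0.0466]
tool_rot: [-3.142, 0.0, -1.764]
contact_force: [0.5, 0.3, -0.1]
width: 0.0006
finger_force: 0.0
```

Request:
step_arm(motion=[[0,0,0,0],[0,0,0,0],[0,0,0,0],[0,0,0,0],[0,0,-0.03,0],[0,0,-0.07,0],[0,0,-0.11,0],[0,0,-0.15,0]])

```text
time: 4.87
eef_pos: [0.5641, -0.0095, 0.1982]
tool_rot: [3.141, -0.0, -1.764]
contact_force: [1.4, 1.2, 0.2]
width: 0.0003
finger_force: 0.0
```

Request:
step_arm(motion=[[0.039,0.003,0,0],[0.078,0.006,0,0],[0.117,0.009,0,0],[0.156,0.012,0,0],[0.195,0.014,0,0],[0.22,0.016,0,0],[0.24,0.018,0,0],[0.24,0.018,0,0]])

```text
time: 5.53
eef_pos: [0.4995, -0.2442, 0.1965]
tool_rot: [3.141, -0.0, -1.767]
contact_force: [-0.1, 0.5, -0.8]
width: 0.0005
finger_force: 0.0
```

```bash
python3 - <<'E'
from h import *
c=camera_info("wrist"); im=grab_frame("wrist"); cv2.imwrite("pics/w3.png",im[:,:,::-1])
for n,lo,hi,z in (("blue",(105,120,60),(125,255,255),.057),("red",(0,170,80),(6,255,255),.057)):
  for p,s,m in blobs(im,lo,hi,300):
    w=ray(np.argwhere(m)[:,::-1],z,c)[:,:2]; r=cv2.minAreaRect((w*1000).astype(np.float32))
    print(n,p.round(),s[4],np.round(r[0]),np.round(r[1]))
s=state();print(s["eef_pos"],s["tool_rot"])
E
```

```text
blue [326. 135.] 2278 [ 477. -322.] [42. 42.]
red [317. 239.] 1795 [ 502. -238.] [43. 41.]
[ 0.5000195  -0.24301022  0.1964364 ] [ 3.14124597e+00 -5.88054742e-05 -1.76675268e+00]
```

View pics/w3.png

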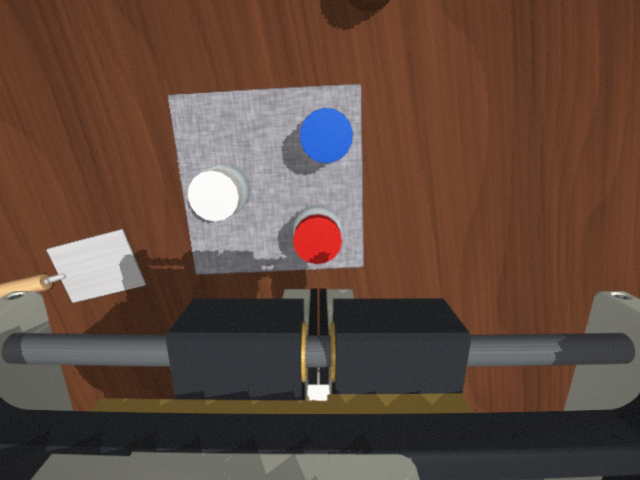

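The blue lid is at (326,135), the red at (317,239) and the white at (213,195). Blue is at (0.478, -0.321). I'll cross at height, come down, hold and rise again.

Request:
step_arm(motion=[[0.027,0.002,0,0],[0.054,0.005,0,0],[0.08,0.007,0,0],[0.08,0.007,0,0],[0.08,0.007,0.027,0],[0.08,0.007,0.054,0],[0.08,0.007,0.081,0],[0.08,0.007,0.107,0]])

```text
time: 6.25
eef_pos: [0.479, -0.3177, 0.0886]
tool_rot: [-3.141, 0.0, -1.763]
contact_force: [-0.6, 0.2, -0.0]
width: 0.0002
finger_force: 0.0
```

Request:
step_arm(motion=[[0,0,0,0],[0,0,0,0],[0,0,0,0],[0,0,0,0],[0,0,0,0],[0,0,0,0],[0,0,0,0],[0,0,0,0]])

```text
time: 6.92
eef_pos: [0.4789, -0.3187, 0.0901]
tool_rot: [-3.141, -0.0, -1.764]
contact_force: [0.4, -0.3, -0.1]
width: 0.0006
finger_force: 0.0
```

Request:
step_arm(motion=[[0,0,0,0],[0,0,0,0],[0,0,0,0],[0,0,0,0],[0,0,0,0],[0,0,0,0],[0,0,0,0],[0,0,0,0]])

```text
time: 7.58
eef_pos: [0.4787, -0.3185, 0.0895]
tool_rot: [3.142, 0.0, -1.764]
contact_force: [-1.3, 0.2, 0.2]
width: 0.0003
finger_force: 0.0
```

Request:
step_arm(motion=[[0,0,0,0],[0,0,0,0],[0,0,0,0],[0,0,0,0],[0,0,0,0],[0,0,0,0],[0,0,0,0],[0,0,0,0]])

```text
time: 8.25
eef_pos: [0.4787, -0.3186, 0.0896]
tool_rot: [-3.142, -0.0, -1.764]
contact_force: [0.3, 0.4, -0.4]
width: 0.0005
finger_force: 0.0
```

Request:
step_arm(motion=[[0,0,0,0],[0,0,0,0],[0,0,0,0],[0,0,-0.03,0],[0,0,-0.06,0],[0,0,-0.09,0],[0,0,-0.12,0],[0,0,-0.12,0]])

```text
time: 8.92
eef_pos: [0.4815, -0.3201, 0.2163]
tool_rot: [-3.132, -0.003, -1.763]
contact_force: [1.5, 0.4, 0.1]
width: 0.0004
finger_force: 0.0
```

Request:
step_arm(motion=[[-0.038,0.005,0,0],[-0.076,0.01,0,0],[-0.114,0.015,0,0],[-0.152,0.02,0,0],[-0.19,0.025,0,0],[-0.228,0.03,0,0],[-0.266,0.035,0,0],[-0.3,0.04,0,0]])

```text
time: 9.58
eef_pos: [0.4968, -0.0144, 0.2097]
tool_rot: [-3.141, 0.0, -1.763]
contact_force: [0.9, 0.3, -0.2]
width: 0.0005
finger_force: 0.0
```

Request:
step_arm(motion=[[-0.038,0.005,0,0],[-0.076,0.01,0,0],[-0.114,0.015,0,0],[-0.152,0.02,0,0],[-0.19,0.025,0,0],[-0.21,0.028,0,0],[-0.22,0.03,0,0],[-0.22,0.03,0,0]])

```text
time: 10.25
eef_pos: [0.5096, 0.2071, 0.2091]
tool_rot: [3.141, -0.0, -1.762]
contact_force: [0.4, 0.6, -0.5]
width: 0.0005
finger_force: 0.0
```

```bash
python3 - <<'E'
from h import *
for n in ("wrist","scene"):
  c=camera_info(n); im=grab_frame(n); cv2.imwrite(f"pics/{n}4.png",im[:,:,::-1])
  for p,s,m in blobs(im,(50,120,60),(75,255,255),200):
    w=ray(np.argwhere(m)[:,::-1],.057,c)[:,:2]; r=cv2.minAreaRect((w*1000).astype(np.float32))
    print(n,p.round(),s,np.round(r[0]),np.round(r[1]),r[2])
s=state();print(s["eef_pos"],s["tool_rot"])
E
```

```text
wrist [532. 194.] [ 491  160   85   71 4798] [317. 213.] [59. 68.] 74.84866333007812
scene [508. 326.] [491 309  35  35 713] [520. 301.] [44. 50.] 77.78942108154297
[0.50939837 0.20485244 0.20923616] [ 3.14108039e+00 -6.06052015e-04 -1.76327683e+00]
```

View pics/wrist4.png

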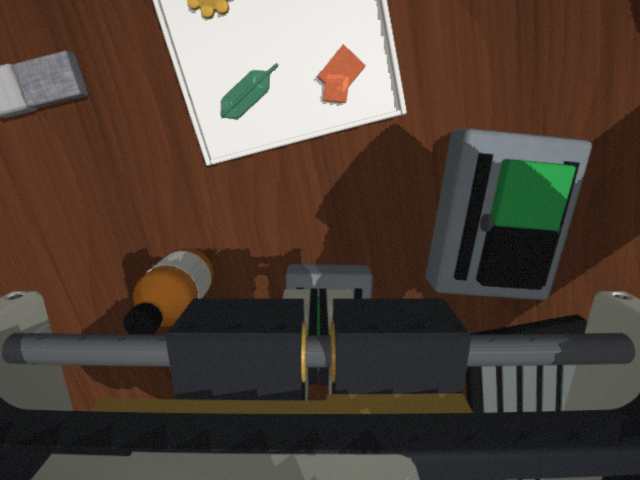

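The view shows the large decoy box on the right, the bottle at lower left (cap at (143,318)) and the target switch just below the fingers, with green showing between them. The bottle stays about 27 mm clear of the gripper's body at the press. I'll go over the press point and down to 75 mm.

Request:
step_arm(motion=[[-0.028,0.004,0,0],[-0.056,0.008,0,0],[-0.084,0.011,0,0],[-0.084,0.011,0.03,0],[-0.084,0.011,0.06,0],[-0.084,0.011,0.09,0],[-0.084,0.011,0.12,0],[-0.084,0.011,0.135,0]])

```text
time: 11.02
eef_pos: [0.5137, 0.2868, 0.0712]
tool_rot: [3.139, -0.003, -1.766]
contact_force: [-0.8, -0.9, -0.1]
width: 0.0005
finger_force: 0.0
```

```bash
python3 - <<'E'
from h import *
a=grab_frame("scene")[250:430,400:600]; b=grab_frame("side")[180:480,60:460]
cv2.imwrite("pics/c5.png",np.hstack([cv2.resize(a,(400,360)),cv2.resize(b,(400,360))])[:,:,::-1])
print(state()["eef_pos"])
E
```

```text
[0.51367483 0.28672534 0.07171523]
```

View pics/c5.png

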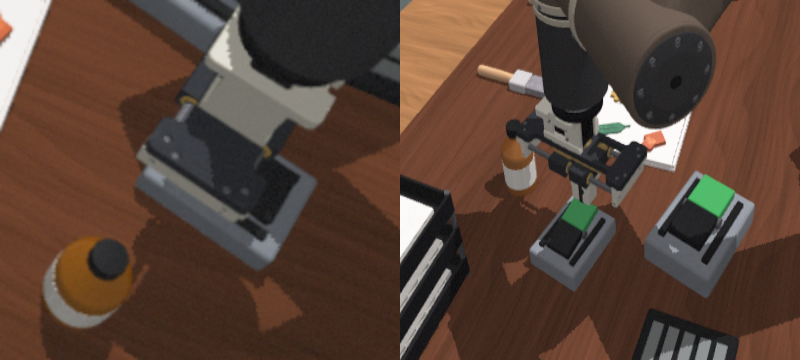

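The side view has the fingertips over the far (green) end of the target rocker, and the scene view shows clear space to the bottle. I'll shift 5 mm towards the pivot and press slowly.

Request:
step_arm(motion=[[-0.005,0,0.004,0],[-0.005,0,0.008,0],[-0.005,0,0.011,0],[-0.005,0,0.014,0],[-0.005,0,0.017,0],[-0.005,0,0.02,0],[-0.005,0,0.023,0],[-0.005,0,0.025,0]])

```text
time: 11.78
eef_pos: [0.516, 0.2941, 0.0496]
tool_rot: [-3.142, -0.001, -1.764]
contact_force: [-0.2, -4.4, 5.4]
width: 0.0006
finger_force: 3.3
```

Request:
step_arm(motion=[[0,0,0.001,0],[0,0,0.002,0],[0,0,0.003,0],[0,0,0.004,0],[0,0,0.005,0],[0,0,0.006,0],[0,0,0.006,0],[0,0,0.006,0]])

```text
time: 12.45
eef_pos: [0.5162, 0.2939, 0.047]
tool_rot: [-3.14, -0.0, -1.763]
contact_force: [-10.6, -9.2, 34.0]
width: 0.0001
finger_force: 17.5
```

34 N at a height of 47 mm means it's on the hard stop. I'll lift clear and check.

Request:
step_arm(motion=[[0,0,-0.01,0],[0,0,-0.03,0],[0,0,-0.06,0],[0,0,-0.09,0],[0,0,-0.12,0],[0,0,-0.15,0],[0,0,-0.16,0],[0,0,-0.16,0]])

```text
time: 13.12
eef_pos: [0.5173, 0.2961, 0.207]
tool_rot: [-3.138, 0.005, -1.763]
contact_force: [-0.2, -0.5, -0.1]
width: 0.0002
finger_force: 0.0
```

Request:
step_arm(motion=[[0,0,0,0],[0,0,0,0],[0,0,0,0],[0,0,0,0],[0,0,0,0],[0,0,0,0],[0,0,0,0],[0,0,0,0]])

```text
time: 13.78
eef_pos: [0.516, 0.2947, 0.2034]
tool_rot: [3.141, -0.0, -1.764]
contact_force: [-0.1, -0.0, -0.7]
width: 0.0004
finger_force: 0.0
```

```bash
python3 - <<'E'
from h import *
a=grab_frame("scene")[130:430,150:600]; b=grab_frame("side")[180:480,60:460]
cv2.imwrite("pics/c6.png",np.hstack([cv2.resize(a,(400,300)),cv2.resize(b,(400,300))])[:,:,::-1])
s=state();print(s["eef_pos"],s["contact_force"])
E
```

```text
[0.51595387 0.29467357 0.20350779] [-0.42764976 -0.08459271  0.21408108]
```

View pics/c6.png

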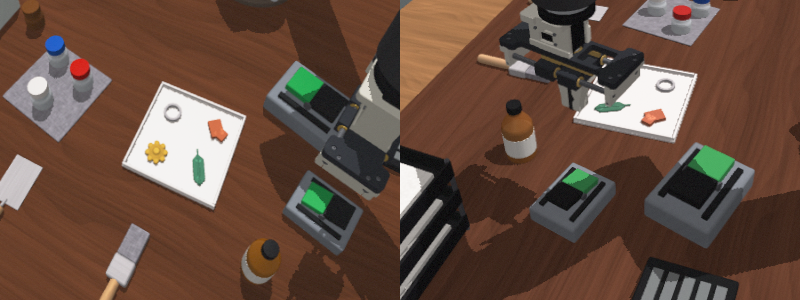

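The target rocker now has its green half down and its black half raised, unlike the other switch. The fragments, pots and bottle are in place and the arm is clear.

```bash
python3 -c "
from plant import *
print(close_job())"
```

```text
the job is handed in; nothing more can be done
None
```

I pointed at the rosette and then at the blue-lidded pot for about two seconds each, pressed the green half of the switch down to its stop, moved clear and handed the job in; no verdict was returned.

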